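# Reset the locking dial of a tube warmer

## Task

The tube warmer on the table is still parked. Set its pull-to-turn dial to the double-tick setting: pull the knob up until it is unlocked, turn it clockwise to the double-tick mark, feel lightly a little further clockwise for the first notch past the mark, and push the knob down there until it is locked fully home, then let go. Never force the knob against its lock, and leave the other things on the table where they are.

Things in the scene. Friction and masses are not known exactly. Their poses are not given: they have to be found in the camera images.
- warmer: white tube warmer, 130 x 116 x 55 mm high, fixed; origin: centre of its underside; x axis to its rear, y left, z up. The upright dial axis is at x = -26 mm, y = 0. Behind it an aluminium block (top 70 mm above the table) with a row of four wells at x = 42 mm and two capped tubes, tops 110 mm above the table
- dial_plate (a point): centre of the round dial plate's top (on the dial axis, 57 mm above the table; plate 74 mm across). Raised black marks round the dial: solid arc to the rear (parked), one tick 63 degrees anticlockwise of it, double tick 49 degrees (0.85 rad) clockwise, three ticks at 109 degrees clockwise
- double_tick (a point): centre of the double-tick mark on the dial plate, 33.5 mm from the dial axis. The notch the tooth drops into lies 0.06 to 0.46 rad (3 to 26 degrees) clockwise past this mark, differently each time, unseen under the skirt: press down lightly (about 4 N more than the sliding friction) at one angle after another, until the knob drops in
- dial_grip (a point): point on the dial axis inside the knob's grip bar, 10 mm below the bar's top; x axis along the bar towards its pointer end, z up; it moves with the knob. Grip bar: upright, 46 mm long, 14 mm thick, 31 mm high, a light pointer line on top; it stands on a round skirt 56 mm across. Pushed in, the skirt's top is 7 mm and the bar's top 38 mm above the plate
- dial_knob: the black knob (skirt, grip bar, hidden tooth under the skirt); origin on the dial axis at the skirt's underside, x axis towards the pointer end, z up. Its lock is damaged if tooth and lock ring bear on each other with more than 20 N: by pressing down hard where there is no notch, or turning hard while it is locked
- dial_pull (a joint): how far the knob is pulled out (up): 0 = fully home, 0.012 m = fully out (end stop). It stays where it is left; sliding takes about 4 N (5 N up). The tooth is clear of the lock ring, and the knob turns freely, beyond 0.009 m. Pushed down where there is no notch, the tooth rests on the ring at 0.0085 m, before any drop
- dial_turn (a joint): pointer angle, rad: 0 = to the rear (parked), growing clockwise seen from above; 0.85 = double tick; end stops at -1.45 and 2.45. Starts within 0.15 of 0; locked there with some play. Turning takes about 0.04 N m when pulled out. The notch at each tick is 8 mm deep and lets the tooth in with about 0.03 rad of play each way
- iodine_bottle: brown bottle 42 mm across, 88 mm high, a bystander; origin at its underside
- saline_bottle: white bottle 48 mm across, 104 mm high, a bystander; origin at its underside
- tip_carton: small carton 46 x 85 x 60 mm, a bystander; origin at its underside
- plaster_roll: plaster roll 68 mm across, 19 mm high, a bystander; origin at its underside
- scissors: scissors 162 mm long lying flat, a bystander
- timer: flat timer 60 x 64 x 18 mm, a bystander; origin at its underside

How it is judged:
By the outcome, as a careful person would: the job done as asked, in the order asked, and still so for the second after the job is handed in, with the robot touching nothing.
It also fails if it takes over 64 s, if anything falls off the work surface, if the arm or the gripper's body presses on something with over 40 N, if the wrist force passes 120 N, or if a joint passes its speed limit or range.

## Robot

A 6-joint arm with a two-finger parallel gripper is mounted at the origin on a cart in front of the work surface, level with it; the furniture and walls round the work are solid. World frame = base frame: x ahead of the robot, y to its left, z up, the work surface at z = 0. Lengths are in mm, angles in rad, forces in N, time in s.
With the tool pointing down it reaches from about 300 to 775 mm from the base axis. Payload 14.6 kg.
Tool frame: the origin (TCP) lies midway between the tips of the shut fingers; the grasp point (between the pads) lies 19 mm behind it; z points along the fingers, y is the direction in which the jaws open and shut (so a half turn about z gives the same grasp; the last joint's range is limited). The gripper opens to 85 mm and grips with 20 to 120 N. Pads are 22 mm wide; open, the fingers measure 114 mm over their backs; the gripper's body (76 mm by 85 mm) begins 54 mm behind the grasp point. The pads swing forward as they close: fully open they stand 13 mm farther back than shut.
Start: joints at [-1.358, 0.3, 1.521, -0, 1.321, -0.067], TCP at [151.883, -528.603, 231.281] pointing down, gripper open.
Joint ranges: [-3.03, 3.03], [-0.79, 2.21], [0.23, 2.52], [-1.04, 4.18], [0, 3.07], [-2.55, 2.55]. Speed limits (rad/s): [2.22, 2.22, 2.57, 3.14, 3.14, 3.14].

## Interface

Orientations are given as a 3x3 rotation matrix whose columns are the frame's x, y, z axes.
In Python, from plant import * gives the robot as it stands.
- The arm moves only by the shell command python3 -m jog 'ROWS' [FORCE]. ROWS is JSON, a list that holds one entry, the list of rows, each a list of 7 numbers: the shift along the tool's x, y, z scaled (see below), then the turn, a rotation vector about the tool's x, y, z scaled (see below), then the opening, from 0 (shut) to 1 (fully open). In form: [[[x, y, z, wx, wy, wz, grip], ...]]. A call has 1 to 5 rows; each row shifts and turns the commanded pose from where the row before left it, along the tool's axes as they then stand; what a row does not reach is not made up. The controller multiplies each number of a shift by 2 cm and each number of a turn by 4 degrees. A row lasts 1/12 s, in which the tool goes at most 41.7 mm and 7.16 degrees, less where a joint would pass 70% of its speed; a pose out of reach is approached as far as the arm can. A call with a number of a shift or a turn outside -1 to 1 is refused whole. A call with a gripper value outside its range is refused whole. The fingers move at their own pace and stop on an object; FORCE is the grip in N (left out, the last holds). Time passes only in rows, so rows that do not move let the fingers close. It gives the time, the measured TCP pose, the force and the opening at its end, in the units of the state.
- get_obs(): the state, without advancing time (a new reading comes with each control period).
- grab_frame(name): name is "side" or "top"; returns (picture, depth): 480x640x3 uint8, red, green, blue; 480x640 float32, mm along the optical axis (not along the pixel's ray), 0 where there is no reading.
- camera_info(name): a dict with "camera_matrix" (3x3 intrinsics, pixels), "R" (3x3) and "t" (3): a world point X has camera coordinates R X + t. Camera axes: x right, y down, z forward; pixel columns grow to the right and rows downward; lengths in mm; the calibration is good to about 2 mm. A picture is of the moment at which its call begins. camera_info takes no time and is no camera call.
- job_done(): hands the job in, once; it reports no verdict.
The state is a dict: "t": time; "joints": joint angles; "joint_vel": joint speeds; "joint_efforts": joint torques, N m; "tcp_pos": TCP position; "tool_rot": TCP orientation; "wrist_force": force on the tool from outside, world axes, zero at the start; "ft_torque": the same for the moment, N m; "finger_gap": finger opening in mm.
Only numpy, scipy, OpenCV 4.12 (cv2) and the standard library are available. Lean on these libraries where they do the work, as an engineer would, in place of code of your own. Each camera call takes 0.05 s, during which the arm holds its last target.

## Working session

There is one attempt and no reset: what is moved stays moved. The work goes in short steps, Python scripts to look and compute and a shell command to move; the robot and the scene stay as the last step left them, time stands still between calls to the robot, and variables do not carry over. Pictures are saved under pics/ and viewed, and the job is handed in when it is done.

```bash
ls; mkdir -p pics; python3 - <<'E'
from plant import *
import cv2,numpy as np
o=get_obs();print({k:np.round(v,3).tolist() for k,v in o.items()})
for n in("side","top"):
    p,d=grab_frame(n);cv2.imwrite(f"pics/{n}0.png",p[:,:,::-1]);np.save(f"pics/{n}0.npy",d)
    c=camera_info(n);print(n,{k:np.round(v,3).tolist() for k,v in c.items()})
E
```

```text
pics
{'t': 0.0, 'joints': [-1.358, 0.3, 1.522, -0.0, 1.321, -0.067], 'joint_vel': [0.001, -0.001, -0.002, 0.001, -0.002, 0.0], 'joint_efforts': [-0.002, -54.35, -36.18, -0.0, 0.004, -0.0], 'tcp_pos': [151.833, -528.377, 230.709], 'tool_rot': [[0.961, 0.276, -0.0], [0.276, -0.961, 0.001], [0.0, -0.001, -1.0]], 'wrist_force': [-0.804, 0.038, 0.421], 'ft_torque': [-0.054, 0.02, -0.047], 'finger_gap': 85.385}
side {'camera_matrix': [[538.122, 0.0, 315.892], [0.0, 538.122, 241.848], [0.0, 0.0, 1.0]], 'R': [[-0.998, 0.069, -0.013], [0.051, 0.59, -0.806], [-0.048, -0.804, -0.592]], 't': [523.687, 95.318, 1053.592]}
top {'camera_matrix': [[487.783, 0.0, 322.818], [0.0, 487.783, 231.23], [0.0, 0.0, 1.0]], 'R': [[-0.014, -1.0, -0.007], [-0.995, 0.015, -0.095], [0.095, 0.006, -0.995]], 't': [-85.368, 536.392, 1168.274]}
```

View pics/side0.png

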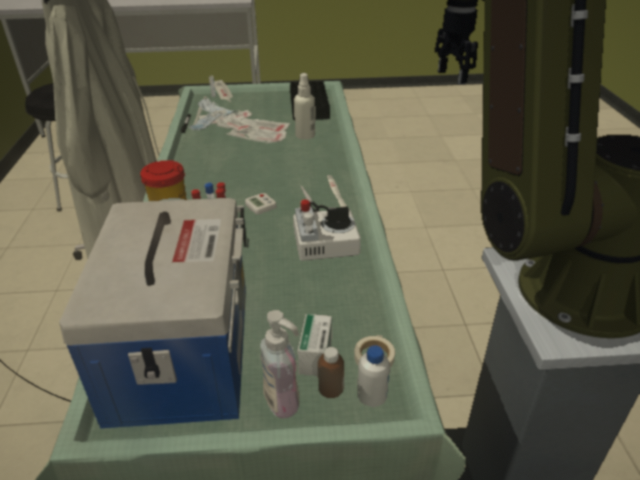

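View pics/top0.png

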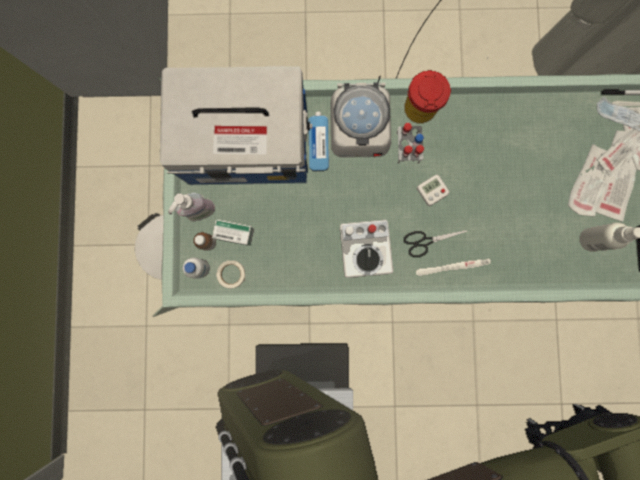

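The top view shows the warmer around (367,250) with the knob at about (368,259). In the side view it is around (326,232). I'll zoom in and measure.

```bash
cat > h.py <<'E'
from plant import *
import cv2,numpy as np
def ray(n,u,v,z):
    c=camera_info(n);K,R,t=[np.array(c[k]) for k in("camera_matrix","R","t")]
    d=R.T@np.linalg.inv(K)@[u,v,1];o=-R.T@t
    return o+d*(z-o[2])/d[2]
def proj(n,X):
    c=camera_info(n);K,R,t=[np.array(c[k]) for k in("camera_matrix","R","t")]
    p=K@(R@np.array(X,float)+t);return p[:2]/p[2]
def crop(n,u0,v0,u1,v1,f,name,p=None):
    if p is None:p,_=grab_frame(n)
    cv2.imwrite(name,cv2.resize(p[v0:v1,u0:u1,::-1],None,fx=f,fy=f,interpolation=cv2.INTER_CUBIC))
    return p
def st():
    o=get_obs();print("t",round(float(o["t"]),2),"tcp",np.round(o["tcp_pos"],1),"F",np.round(o["wrist_force"],1),"T",np.round(o["ft_torque"],2),"gap",round(float(o["finger_gap"]),1))
    print("R",np.round(o["tool_rot"],4).tolist(),"j",np.round(o["joints"],3));return o
E
python3 - <<'E'
from h import *
p=cv2.imread("pics/top0.png")[:,:,::-1];crop("top",330,210,400,285,8,"pics/t1.png",p)
p=cv2.imread("pics/side0.png")[:,:,::-1];crop("side",280,170,370,265,6,"pics/s1.png",p)
E
```

```text
(no output)
```

View pics/t1.png

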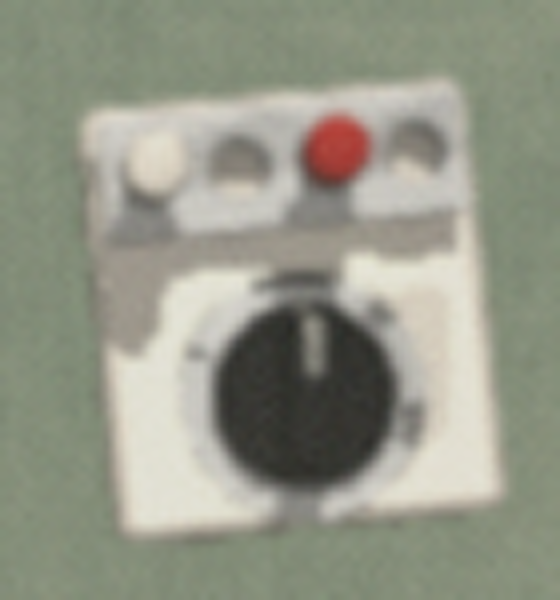

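View pics/s1.png

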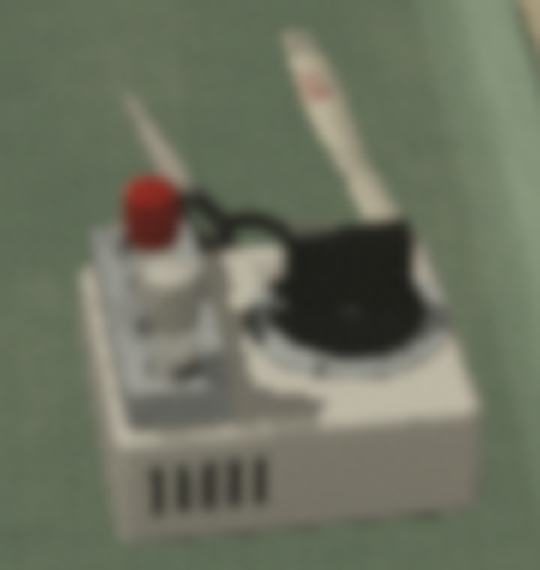

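```bash
python3 - <<'E'
from h import *
from scipy.optimize import least_squares
p=cv2.imread("pics/top0.png")
g=p[210:285,330:400].max(2)
m=((cv2.resize(g,None,fx=8,fy=8,interpolation=cv2.INTER_CUBIC)<75)*255).astype(np.uint8)
m=cv2.morphologyEx(m,cv2.MORPH_OPEN,np.ones((25,25)))
cs,_=cv2.findContours(m,0,1);c=max(cs,key=cv2.contourArea)[:,0]
f=lambda U,V,z:ray("top",(U+.5)/8-.5+330,(V+.5)/8-.5+210,z)
print("dark circ centre/r px",cv2.minEnclosingCircle(c),cv2.contourArea(c))
w=np.array([f(*q,64)[:2] for q in c])
# use lower half of contour (near robot), not hidden by bar
def fit(w):
    s=least_squares(lambda s:np.hypot(*(w-s[:2]).T)-s[2],[*w.mean(0),28],loss='soft_l1');return s.x,np.abs(s.fun).mean()
print("skirt all",fit(w))
M=np.array([f(*q,57)[:2] for q in [(295,280),(198,353),(380,313),(413,422)]])
a=np.radians([0,63,-49,-109])
s=least_squares(lambda s:(np.c_[s[0]+33.5*np.cos(s[2]+a),s[1]+33.5*np.sin(s[2]+a)]-M).ravel(),[500,-80,0])
print("marks centre,yaw",s.x,"res",s.fun)
A,B=f(125,530,55),f(505,495,55);print("front edge",A,B,np.arctan2(-(B-A)[0]*-1,-(B-A)[1]), np.hypot(*(B-A)[:2]))
P1,P2=f(313,312,95),f(313,375,95);print("pointer line",P1,P2)
print("cam",-camera_info("top")["R"].T@camera_info("top")["t"])
E
```

```text
dark circ centre/r px ((304.2757263183594, 396.36474609375), 88.1727523803711) 21144.5
skirt all (array([ 462.64501753, -197.62497244,   24.58381902]), np.float64(2.6137319553198886))
marks centre,yaw [ 4.64837849e+02 -1.98156938e+02  7.00608185e-02] res [-0.45940389  0.64705437  0.44472613 -0.06683167 -0.01252111 -0.42404566
  0.02719887 -0.15617704]
front edge [ 425.58005069 -144.73689697   55.        ] [ 434.27645938 -257.20173747   55.        ] 0.07717201135816294 112.800566813997
pointer line [ 486.90550707 -198.24144845   95.        ] [ 468.85164826 -197.822477     95.        ]
cam [ 421.36084512 -100.12021092 1213.38303938]
```

```bash
python3 - <<'E'
from h import *
c=np.array([464.8,-198.2]);h=-0.023
for a in(h,0.1+h,h-.1):
  for s in(23,-23):
    q=c+s*np.array([np.cos(a),np.sin(a)]);u=proj("side",[*q,95]);print(a,s,np.round((u-[280,170])*6,1))
# marks / plate in side
for a in (0,63,-49,-109):
    b=.07+np.radians(a);print(a,np.round((proj("side",[*(c+33.5*np.array([np.cos(b),np.sin(b)])),57])-[280,170])*6,1))
E
python3 -m jog '[[[0.5,-0.3,0,0,0,0,1],[1,-0.58,0,0,0,0,1],[1,-0.58,0,0,0,0,1],[1,-0.58,0,0,0,0,1],[1,-0.58,0,0,0,0,1]]]'
```

```text
-0.023 23 [278.4 221.8]
-0.023 -23 [409.  217.1]
0.07700000000000001 23 [279.1 225.3]
0.07700000000000001 -23 [408.1 213.6]
-0.123 23 [278.3 218.2]
-0.123 -23 [409.3 220.6]
0 [250.1 317.3]
63 [314.3 360.1]
-49 [271.2 275.8]
-109 [357.2 258.4]
t: 0.52
tcp_pos: [224.9, -451.8, 231.1]
tool_rot: [[0.961, 0.276, -0.0], [0.276, -0.961, 0.0], [0.0, -0.0, -1.0]]
wrist_force: [0.4, -1.0, 0.8]
finger_gap: 85.3
```

```bash
python3 -m jog '[[[1,-0.59,0,0,0,0,1],[1,-0.59,0,0,0,0,1],[1,-0.59,0,0,0,0,1],[1,-0.59,0,0,0,0,1],[1,-0.59,0,0,0,0,1]]]'
python3 -m jog '[[[1,-0.59,0,0,0,0,1],[1,-0.59,0,0,0,0,1],[1,-0.59,0,0,0,0,1],[1,-0.59,0,0,0,0,1],[1,-0.59,0,0,0,0,1]]]'
python3 -m jog '[[[1,-0.59,0,0,0,-1,1],[1,-0.59,0,0,0,-1,1],[0.9,-0.59,0,0,0,-1,1],[0.8,-0.7,0,0,0,-1,1],[0.4,-0.4,0,0,0,-1,1]]]'
```

```text
t: 0.93
tcp_pos: [304.6, -367.4, 231.2]
tool_rot: [[0.961, 0.276, -0.0], [0.276, -0.961, 0.0], [0.0, -0.0, -1.0]]
wrist_force: [0.4, -0.7, 0.8]
finger_gap: 85.6
t: 1.35
tcp_pos: [384.2, -283.0, 231.2]
tool_rot: [[0.961, 0.276, -0.0], [0.276, -0.961, 0.0], [-0.0, -0.0, -1.0]]
wrist_force: [-0.0, -0.8, 0.8]
finger_gap: 85.1
t: 1.77
tcp_pos: [436.6, -198.5, 231.0]
tool_rot: [[0.806, 0.592, -0.0], [0.592, -0.806, 0.001], [0.0, -0.001, -1.0]]
wrist_force: [0.3, 0.2, 0.2]
finger_gap: 85.6
```

```bash
python3 -m jog '[[[0,0,0,0,0,-1,1],[0,0,0,0,0,-1,1],[0,0,0,0,0,-1,1],[0,0,0,0,0,-1,1],[0,0,0,0,0,-1,1]]]'
python3 -m jog '[[[0,0,0,0,0,-1,1],[0,0,0,0,0,-1,1],[0,0,0,0,0,-1,1],[0,0,0,0,0,-1,1],[0,0,0,0,0,-1,1]]]'
python3 -m jog '[[[0,0,0,0,0,-1,1],[0,0,0,0,0,-1,1],[0,0,0,0,0,-1,1],[0,0,0,0,0,-1,1],[0,0,0,0,0,-1,1]]]'
python3 -m jog '[[[0,0,0,0,0,-1,1],[0,0,0,0,0,-1,1],[0,0,0,0,0,-1,1],[0,0,0,0,0,-1,1],[0,0,0,0,0,-1,1]]]'
python3 -m jog '[[[0,0,0,0,0,-1,1],[0,0,0,0,0,-1,1],[0,0,0,0,0,-1,1],[0,0,0,0,0,-1,1],[0,0,0,0,0,-1,1]]]'
python3 -m jog '[[[0,0,0,0,0,-1,1],[0,0,0,0,0,-1,1],[0,0,0,0,0,-1,1],[0,0,0,0,0,-1,1],[0,0,0,0,0,-1,1]]]'
python3 -m jog '[[[0,0,0,0,0,-1,1],[0,0,0,0,0,-1,1],[0,0,0,0,0,-1,1],[0,0,0,0,0,-1,1],[0,0,0,0,0,-1,1]]]'
python3 -c "
from h import *
st()"
```

```text
t: 2.18
tcp_pos: [435.8, -200.1, 231.1]
tool_rot: [[0.556, 0.831, -0.0], [0.831, -0.556, 0.0], [0.0, -0.0, -1.0]]
wrist_force: [0.2, -0.5, -0.9]
finger_gap: 85.4
t: 2.6
tcp_pos: [435.8, -200.1, 231.1]
tool_rot: [[0.238, 0.971, -0.0], [0.971, -0.238, 0.0], [0.0, -0.0, -1.0]]
wrist_force: [-0.1, -0.3, -0.1]
finger_gap: 85.5
t: 3.02
tcp_pos: [435.8, -200.1, 231.1]
tool_rot: [[-0.109, 0.994, -0.0], [0.994, 0.109, 0.0], [0.0, -0.0, -1.0]]
wrist_force: [0.1, 0.5, 0.3]
finger_gap: 85.2
t: 3.43
tcp_pos: [435.8, -200.2, 231.1]
tool_rot: [[-0.442, 0.897, -0.0], [0.897, 0.442, 0.0], [0.0, -0.0, -1.0]]
wrist_force: [-0.0, -0.3, -0.3]
finger_gap: 85.5
t: 3.85
tcp_pos: [435.8, -200.1, 231.1]
tool_rot: [[-0.722, 0.692, -0.0], [0.692, 0.722, 0.0], [0.0, 0.0, -1.0]]
wrist_force: [-0.1, -0.2, -0.0]
finger_gap: 85.6
t: 4.27
tcp_pos: [435.8, -200.1, 231.1]
tool_rot: [[-0.915, 0.403, -0.0], [0.403, 0.915, 0.0], [0.0, 0.0, -1.0]]
wrist_force: [0.0, 0.9, 0.4]
finger_gap: 85.7
t: 4.68
tcp_pos: [435.8, -200.2, 231.1]
tool_rot: [[-0.998, 0.066, -0.0], [0.066, 0.998, 0.0], [0.0, 0.0, -1.0]]
wrist_force: [0.8, 0.4, -0.6]
finger_gap: 85.4
t 4.68 tcp [ 435.8 -200.2  231.1] F [ 0.8  0.4 -0.6] T [ 0.01 -0.03 -0.04] gap 85.4
R [[-0.9978, 0.0656, -0.0003], [0.0656, 0.9978, 0.0003], [0.0003, 0.0002, -1.0]] j [-0.507  0.143  1.713  0.     1.286 -2.012]
```

```bash
python3 - <<'E'
from h import *
a=cv2.imread("pics/top0.png")[245:275,352:384];b=cv2.imread("pics/side0.png")[198:235,318:356]
g=lambda x:cv2.resize(np.clip(255*(np.clip(x/255.,0,1)/0.45)**0.7,0,255).astype(np.uint8),None,fx=10,fy=10,interpolation=cv2.INTER_CUBIC)
A,B=g(a),g(b);out=np.zeros((400,720,3),np.uint8);out[:300,:320]=A;out[:370,330:710]=B
cv2.imwrite("pics/c1.png",out)
E
```

```text
(no output)
```

View pics/c1.png

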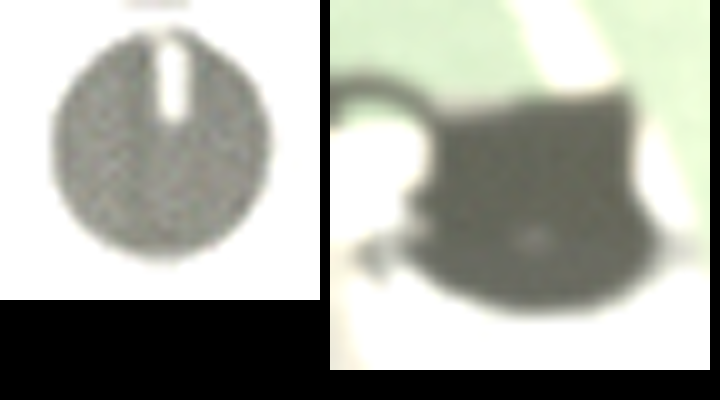

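```bash
python3 - <<'E'
from h import *
p=cv2.imread("pics/top0.png").max(2).astype(int)
print(p[244:274,358:380])
E
```

```text
[[222 224 219 202 185 163 129 106  97  92  90  95 103 127 156 206 224 228
  227 227 227 228]
 [228 226 221 181 147 126 110 103 100 101  97  98 101 128 164 203 219 221
  221 225 225 225]
 [223 220 214 185 161 158 143 129 129 123 126 123 123 138 178 199 207 206
  208 209 221 221]
 [216 214 208 203 194 179 147 126 117 113 111 104 109 125 165 191 190 186
  175 172 193 209]
 [212 210 205 192 176 146 110  84  84  96  96  78  73  82 122 158 179 168
  140 135 163 191]
 [210 205 192 149 112  79  64  56  61  80 102 100  72  58  72 108 138 147
  131 123 135 170]
 [205 188 153  97  66  56  52  51  47  79 131 130  96  57  52  60  89 115
  130 137 152 175]
 [191 152 105  68  56  51  52  49  46  79 129 135  97  61  52  46  57  77
  114 146 170 185]
 [155  99  67  53  56  54  50  46  54  70 121 134  99  61  48  52  52  55
   77 123 164 183]
 [117  71  56  55  55  58  53  53  51  74 115 129  95  59  50  50  52  49
   54  87 142 173]
 [ 87  53  55  59  57  55  52  49  52  70 115 124  96  58  50  51  53  52
   50  67 116 162]
 [ 63  55  54  58  55  54  52  49  53  68 112 127  96  59  53  51  53  52
   
[... 990 characters left out ...]
5  50  55  53  54  56  55  56
   74 121 169 190]
 [157 110  76  61  57  57  55  51  53  50  56  53  56  53  55  55  59  71
  109 155 190 196]
 [180 146 110  84  67  55  52  53  51  50  48  49  54  53  54  62  75 110
  152 183 197 195]
 [198 178 150 119  91  78  63  53  54  55  55  54  57  58  72  88 116 155
  184 195 198 199]
 [206 201 178 153 130 114 100  88  77  72  74  74  81  95 113 132 158 186
  202 205 210 216]
 [208 198 195 183 170 166 143 122 109 104 104 104 124 150 164 171 187 201
  210 214 222 223]
 [210 206 200 202 201 195 166 142 130 131 136 137 160 186 197 197 197 197
  206 217 219 220]
 [222 217 211 208 201 192 166 143 136 138 138 145 183 199 193 186 177 170
  185 194 191 189]]
```

```bash
python3 -m jog '[[[0,0,0,0,0,-0.54,1],[0,0,0,0,0,-0.54,1],[-0.73,0.04,0,0,0,0,1],[-0.72,0.04,0,0,0,0,1],[0,0,1,0,0,0,1]]]'
python3 -m jog '[[[0,0,1,0,0,0,0.6],[0,0,1,0,0,0,0.6],[0,0,1,0,0,0,0.6],[0,0,1,0,0,0,0.6],[0,0,0.6,0,0,0,0.6]]]'
python3 -m jog '[[[0,0,0,0,0,0,0.6],[0,0,0,0,0,0,0.6]]]'
python3 - <<'E'
from h import *
st();p=crop("side",280,130,380,265,4,"pics/s2.png");q=crop("top",330,200,410,285,6,"pics/t2.png")
E
```

```text
t: 5.1
tcp_pos: [467.5, -198.8, 213.9]
tool_rot: [[-1.0, -0.007, 0.005], [-0.007, 1.0, -0.002], [-0.005, -0.002, -1.0]]
wrist_force: [0.6, -0.7, 0.0]
finger_gap: 85.4
t: 5.52
tcp_pos: [464.1, -198.0, 117.2]
tool_rot: [[-1.0, -0.006, -0.002], [-0.006, 1.0, 0.001], [0.002, 0.001, -1.0]]
wrist_force: [0.2, -0.8, 0.6]
finger_gap: 51.3
t: 5.68
tcp_pos: [464.8, -198.6, 119.3]
tool_rot: [[-1.0, -0.006, -0.001], [-0.006, 1.0, 0.001], [0.001, 0.001, -1.0]]
wrist_force: [1.1, 0.0, 0.6]
finger_gap: 51.1
t 5.68 tcp [ 464.8 -198.6  119.3] F [1.1 0.  0.6] T [-0.03  0.03  0.07] gap 51.1
R [[-1.0, -0.0064, -0.0008], [-0.0064, 1.0, 0.0005], [0.0008, 0.0005, -1.0]] j [-0.476  0.329  1.764  0.     1.05  -2.053]
```

View pics/s2.png

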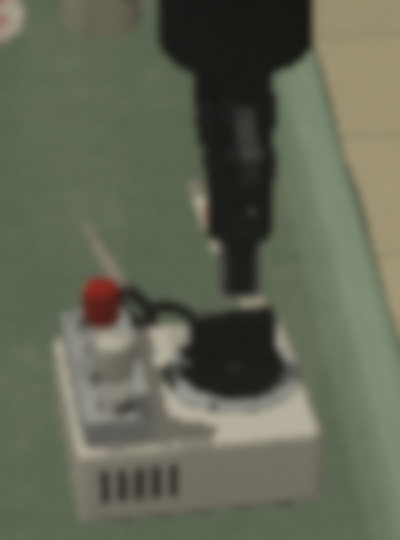

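View pics/t2.png

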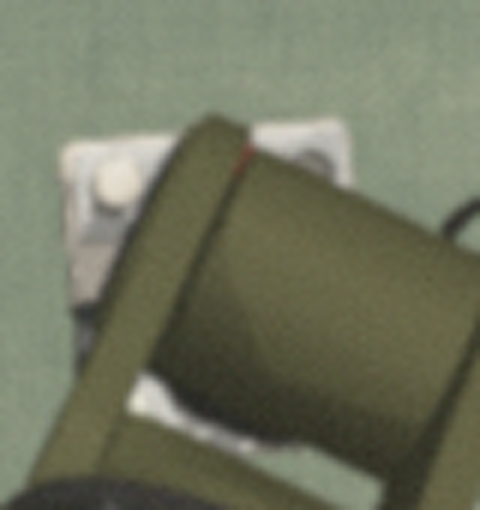

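```bash
python3 -m jog '[[[0,0.02,0.6,0,0,0,0.6],[0,0,0.7,0,0,0,0.6],[0,0,0.7,0,0,0,0.5],[0,0,0.5,0,0,0,0.4],[0,0,0,0,0,0,0.35]]]' 20
python3 -m jog '[[[0,0,0,0,0,0,0.3],[0,0,0,0,0,0,0.3]]]' 20
python3 - <<'E'
from h import *
st();p=crop("side",280,130,380,265,4,"pics/s3.png")
E
```

```text
t: 6.2
tcp_pos: [464.5, -198.4, 68.3]
tool_rot: [[-1.0, -0.006, -0.001], [-0.006, 1.0, 0.001], [0.001, 0.001, -1.0]]
wrist_force: [-0.2, -0.5, -0.7]
finger_gap: 30.0
t: 6.37
tcp_pos: [465.4, -199.0, 70.3]
tool_rot: [[-1.0, -0.006, 0.001], [-0.006, 1.0, -0.001], [-0.001, -0.001, -1.0]]
wrist_force: [0.3, 0.9, -0.0]
finger_gap: 25.5
t 6.37 tcp [ 465.4 -199.    70.3] F [ 0.3  0.9 -0. ] T [-0.01  0.04  0.01] gap 25.5
R [[-1.0, -0.0061, 0.0012], [-0.0061, 1.0, -0.0006], [-0.0012, -0.0006, -1.0]] j [-0.476  0.404  1.796  0.     0.941 -2.053]
```

View pics/s3.png

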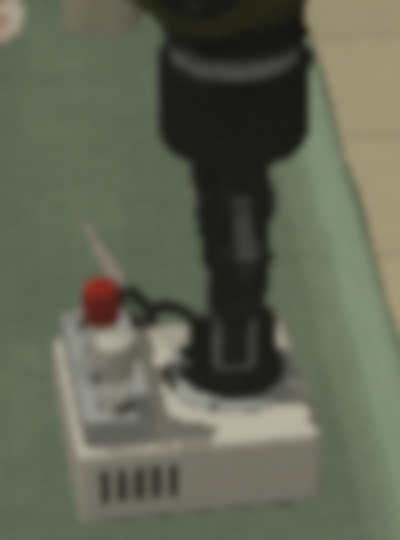

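```bash
python3 -m jog '[[[0,0.03,0.05,0,0,0,0.22],[0,0,0,0,0,0,0.18],[0,0,0,0,0,0,0.14],[0,0,0,0,0,0,0.1]]]' 20
python3 -c "
from h import *
st()"
python3 -m jog '[[[0,0,0,0,0,0,0.05],[0,0,0,0,0,0,0],[0,0,0,0,0,0,0]]]' 20
python3 -c "
from h import *
st()"
```

```text
t: 6.75
tcp_pos: [465.1, -197.9, 68.7]
tool_rot: [[-1.0, -0.006, 0.0], [-0.006, 1.0, 0.0], [-0.0, 0.0, -1.0]]
wrist_force: [-2.1, 3.7, 5.2]
finger_gap: 13.7
t 6.75 tcp [ 465.1 -197.9   68.7] F [-2.1  3.7  5.2] T [ 0.75  0.21 -0.01] gap 13.7
R [[-1.0, -0.0061, 0.0004], [-0.0061, 1.0, 0.0002], [-0.0004, 0.0002, -1.0]] j [-0.475  0.405  1.798  0.     0.938 -2.052]
t: 7.0
tcp_pos: [465.1, -198.0, 68.7]
tool_rot: [[-1.0, -0.006, 0.0], [-0.006, 1.0, 0.0], [-0.0, 0.0, -1.0]]
wrist_force: [-1.5, 4.6, 5.7]
finger_gap: 13.7
t 7.0 tcp [ 465.1 -198.    68.7] F [-1.5  4.6  5.7] T [ 0.7   0.19 -0.09] gap 13.7
R [[-1.0, -0.0061, 0.0004], [-0.0061, 1.0, 0.0002], [-0.0004, 0.0002, -1.0]] j [-0.475  0.405  1.798  0.     0.938 -2.052]
```

```bash
python3 -m jog '[[[0,0,-0.1,0,0,0,0],[0,0,-0.1,0,0,0,0],[0,0,0,0,0,0,0]]]' 30
python3 -c "
from h import *
st()"
python3 -m jog '[[[0,0,-0.1,0,0,0,0],[0,0,-0.1,0,0,0,0],[0,0,0,0,0,0,0]]]' 30
python3 -c "
from h import *
st()"
```

```text
t: 7.25
tcp_pos: [465.1, -198.0, 72.5]
tool_rot: [[-1.0, -0.006, 0.0], [-0.006, 1.0, 0.0], [-0.0, 0.0, -1.0]]
wrist_force: [1.0, 4.6, 1.0]
finger_gap: 13.2
t 7.25 tcp [ 465.1 -198.    72.5] F [1.  4.6 1. ] T [ 0.82 -0.31 -0.02] gap 13.2
R [[-1.0, -0.0061, 0.0002], [-0.0061, 1.0, 0.0003], [-0.0002, 0.0003, -1.0]] j [-0.475  0.399  1.796  0.     0.946 -2.052]
t: 7.5
tcp_pos: [465.0, -197.9, 76.4]
tool_rot: [[-1.0, -0.006, 0.0], [-0.006, 1.0, 0.0], [-0.0, 0.0, -1.0]]
wrist_force: [1.9, 4.8, 0.5]
finger_gap: 13.8
t 7.5 tcp [ 465.  -197.9   76.4] F [1.9 4.8 0.5] T [ 0.83 -0.36 -0.01] gap 13.8
R [[-1.0, -0.0061, 0.0001], [-0.0061, 1.0, 0.0003], [-0.0001, 0.0003, -1.0]] j [-0.475  0.393  1.794  0.     0.955 -2.052]
```

```bash
python3 -m jog '[[[0,0,-0.1,0,0,0,0],[0,0,-0.05,0,0,0,0]]]' 30
python3 -c "
from h import *
st();p=crop('side',280,130,380,265,4,'pics/s4.png')"
```

```text
t: 7.67
tcp_pos: [465.0, -198.0, 79.2]
tool_rot: [[-1.0, -0.006, -0.0], [-0.006, 1.0, 0.0], [0.0, 0.0, -1.0]]
wrist_force: [3.9, 2.7, -4.2]
finger_gap: 13.8
t 7.67 tcp [ 465.  -198.    79.2] F [ 3.9  2.7 -4.2] T [ 0.64 -0.7  -0.02] gap 13.8
R [[-1.0, -0.0061, -0.0], [-0.0061, 1.0, 0.0004], [0.0, 0.0004, -1.0]] j [-0.475  0.388  1.792  0.     0.961 -2.052]
```

View pics/s4.png

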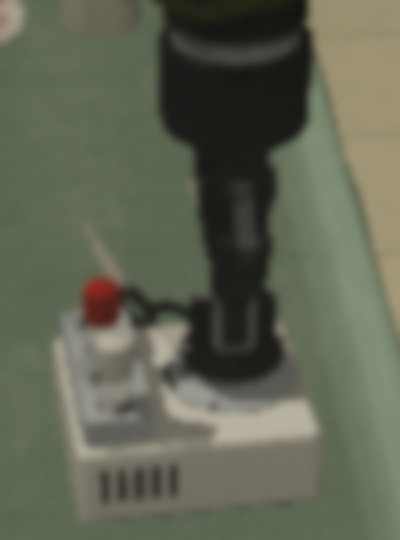

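```bash
python3 -m jog '[[[0,0,-0.03,0,0,0,0],[0,0,0,0,0,0.5,0],[0,0,0,0,0,0.5,0]]]' 30
python3 -c "
from h import *
st()"
python3 -m jog '[[[0,0,0,0,0,0.5,0],[0,0,0,0,0,0.5,0],[0,0,0,0,0,0.5,0],[0,0,0,0,0,0.5,0]]]' 30
python3 -c "
from h import *
st()"
```

```text
t: 7.97
tcp_pos: [465.0, -198.0, 79.9]
tool_rot: [[-0.998, 0.065, 0.0], [0.065, 0.998, 0.0], [-0.0, 0.0, -1.0]]
wrist_force: [2.7, 3.8, -2.8]
finger_gap: 13.5
t 7.97 tcp [ 465.  -198.    79.9] F [ 2.7  3.8 -2.8] T [ 0.66 -0.54  0.05] gap 13.5
R [[-0.9979, 0.065, 0.0001], [0.065, 0.9979, 0.0002], [-0.0001, 0.0002, -1.0]] j [-0.475  0.387  1.792  0.     0.963 -1.981]
t: 8.3
tcp_pos: [465.0, -198.1, 79.8]
tool_rot: [[-0.979, 0.203, 0.0], [0.203, 0.979, 0.0], [0.0, 0.0, -1.0]]
wrist_force: [2.5, 3.3, -3.1]
finger_gap: 13.4
t 8.3 tcp [ 465.  -198.1   79.8] F [ 2.5  3.3 -3.1] T [ 0.51 -0.51  0.04] gap 13.4
R [[-0.9791, 0.2035, 0.0], [0.2035, 0.9791, 0.0001], [0.0, 0.0001, -1.0]] j [-0.475  0.387  1.792  0.     0.962 -1.841]
```

```bash
python3 -m jog '[[[0,0,0,0,0,0.9,0],[0,0,0,0,0,0.9,0],[0,0,0,0,0,0.9,0],[0,0,0,0,0,0.9,0],[0,0,0,0,0,0.9,0]]]' 30
python3 -m jog '[[[0,0,0,0,0,0.9,0],[0,0,0,0,0,0.9,0],[0,0,0,0,0,0.9,0],[0,0,0,0,0,0.9,0],[0,0,0,0,0,0.5,0]]]' 30
python3 -c "
from h import *
o=st();R=o['tool_rot'];print('h',np.arctan2(-R[1,0],-R[0,0]));p=crop('side',280,130,380,265,4,'pics/s5.png')"
```

```text
t: 8.72
tcp_pos: [464.9, -198.2, 79.8]
tool_rot: [[-0.868, 0.497, -0.0], [0.497, 0.868, -0.0], [-0.0, -0.0, -1.0]]
wrist_force: [2.5, 1.1, -3.7]
finger_gap: 13.4
t: 9.13
tcp_pos: [464.9, -198.3, 79.9]
tool_rot: [[-0.692, 0.722, -0.0], [0.722, 0.692, -0.0], [-0.0, -0.0, -1.0]]
wrist_force: [0.7, 0.7, -3.5]
finger_gap: 13.6
t 9.13 tcp [ 464.9 -198.3   79.9] F [ 0.7  0.7 -3.5] T [ 0.15 -0.23  0.07] gap 13.6
R [[-0.6916, 0.7223, -0.0003], [0.7223, 0.6916, -0.0003], [-0.0, -0.0004, -1.0]] j [-0.476  0.387  1.792 -0.     0.963 -1.239]
h -0.807095236147656
```

View pics/s5.png

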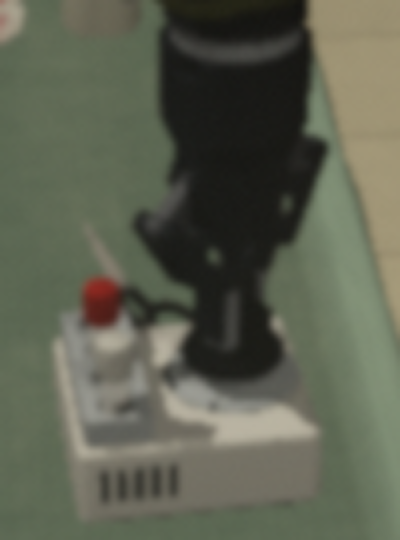

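```bash
python3 -m jog '[[[0,0,0.05,0,0,0,0],[0,0,0.05,0,0,0,0]]]' 30 | egrep 'tcp|force'
python3 -m jog '[[[0,0,0.01,0,0,0,0]]]' | egrep 'tcp|force'
python3 -m jog '[[[0,0,0.01,0,0,0,0]]]' | egrep 'tcp|force'
python3 -m jog '[[[0,0,0.01,0,0,0,0]]]' | egrep 'tcp|force'
```

```text
tcp_pos: [464.9, -198.3, 78.0]
wrist_force: [-0.6, 0.9, 2.2]
tcp_pos: [464.9, -198.3, 77.7]
wrist_force: [-1.8, 0.8, 2.0]
tcp_pos: [464.9, -198.3, 77.6]
wrist_force: [-1.1, -0.2, 2.3]
tcp_pos: [464.9, -198.3, 77.3]
wrist_force: [-1.0, 0.1, 2.6]
```

```bash
for i in 1; do :; done; python3 -m jog '[[[0,0,0.01,0,0,0,0]]]' | egrep 'tcp|force'
python3 -m jog '[[[0,0,0.01,0,0,0,0]]]' | egrep 'tcp|force'
```

```text
tcp_pos: [464.9, -198.3, 77.2]
wrist_force: [-2.3, -0.6, 4.4]
tcp_pos: [464.9, -198.3, 77.0]
wrist_force: [-3.8, 1.9, 7.5]
```

```bash
python3 -m jog '[[[0,0,-0.06,0,0,0,0],[0,0,0,0,0,0.6,0],[0,0,0.04,0,0,0,0],[0,0,0.02,0,0,0,0],[0,0,0,0,0,0,0]]]' | egrep 'tcp|force|t:'
```

```text
t: 10.18
tcp_pos: [464.9, -198.3, 77.0]
tool_rot: [[-0.664, 0.748, -0.0], [0.748, 0.664, -0.0], [-0.0, -0.0, -1.0]]
wrist_force: [-3.6, -1.4, 3.4]
```

```bash
python3 -m jog '[[[0,0,0.01,0,0,0,0]]]' | egrep 'tcp|force|t:'
python3 -m jog '[[[0,0,0.01,0,0,0,0]]]' | egrep 'tcp|force|t:'
```

```text
t: 10.27
tcp_pos: [464.9, -198.3, 76.9]
tool_rot: [[-0.664, 0.748, 0.0], [0.748, 0.664, -0.0], [-0.0, -0.0, -1.0]]
wrist_force: [-5.2, -0.3, 8.3]
t: 10.35
tcp_pos: [465.0, -198.3, 76.9]
tool_rot: [[-0.664, 0.748, 0.0], [0.748, 0.664, -0.0], [-0.0, -0.0, -1.0]]
wrist_force: [-5.7, -0.1, 10.3]
```

```bash
python3 -m jog '[[[0,0,-0.07,0,0,0,0],[0,0,0,0,0,0.6,0],[0,0,0.04,0,0,0,0],[0,0,0.02,0,0,0,0],[0,0,0.01,0,0,0,0]]]' | egrep 'tcp|force|t:'
```

```text
t: 10.77
tcp_pos: [464.9, -198.3, 76.8]
tool_rot: [[-0.633, 0.774, -0.0], [0.774, 0.633, -0.0], [-0.0, -0.0, -1.0]]
wrist_force: [-6.3, -1.5, 9.9]
```

```bash
python3 -m jog '[[[0,0,-0.07,0,0,0,0],[0,0,0,0,0,0.6,0],[0,0,0.04,0,0,0,0],[0,0,0.02,0,0,0,0],[0,0,0.01,0,0,0,0]]]' | egrep 'tcp|force|t:'
```

```text
t: 11.18
tcp_pos: [464.9, -198.3, 76.8]
tool_rot: [[-0.6, 0.8, -0.0], [0.8, 0.6, -0.0], [-0.0, -0.0, -1.0]]
wrist_force: [-6.9, -1.6, 10.0]
```

```bash
python3 -m jog '[[[0,0,-0.07,0,0,0,0],[0,0,0,0,0,0.6,0],[0,0,0.04,0,0,0,0],[0,0,0.02,0,0,0,0],[0,0,0.01,0,0,0,0]]]' | egrep 'tcp|force|t:'
```

```text
t: 11.6
tcp_pos: [464.9, -198.3, 76.8]
tool_rot: [[-0.566, 0.825, -0.0], [0.825, 0.566, -0.0], [-0.0, -0.0, -1.0]]
wrist_force: [-6.6, -1.7, 9.7]
```

```bash
python3 -m jog '[[[0,0,-0.07,0,0,0,0],[0,0,0,0,0,0.6,0],[0,0,0.04,0,0,0,0],[0,0,0.02,0,0,0,0],[0,0,0.01,0,0,0,0]]]' | egrep 'tcp|force|t:'
```

```text
t: 12.02
tcp_pos: [464.9, -198.3, 76.8]
tool_rot: [[-0.531, 0.848, -0.0], [0.848, 0.531, -0.0], [-0.0, -0.0, -1.0]]
wrist_force: [-7.1, -2.0, 8.9]
```

```bash
python3 -m jog '[[[0,0,-0.07,0,0,0,0],[0,0,0,0,0,0.6,0],[0,0,0.04,0,0,0,0],[0,0,0.02,0,0,0,0],[0,0,0.01,0,0,0,0]]]' | egrep 'tcp|force|t:'
```

```text
t: 12.43
tcp_pos: [464.9, -198.3, 76.8]
tool_rot: [[-0.495, 0.869, -0.0], [0.869, 0.495, -0.0], [-0.0, -0.0, -1.0]]
wrist_force: [-6.9, -2.1, 10.2]
```

```bash
python3 -m jog '[[[0,0,-0.07,0,0,0,0],[0,0,0,0,0,0.6,0],[0,0,0.04,0,0,0,0],[0,0,0.02,0,0,0,0],[0,0,0.01,0,0,0,0]]]' | egrep 'tcp|force|t:'
```

```text
t: 12.85
tcp_pos: [464.8, -198.3, 76.7]
tool_rot: [[-0.458, 0.889, -0.0], [0.889, 0.458, -0.0], [-0.0, -0.0, -1.0]]
wrist_force: [-6.9, -2.3, 7.9]
```

```bash
python3 -m jog '[[[0,0,0.01,0,0,0,0]]]' | egrep 'tcp|force|t:'
```

```text
t: 12.93
tcp_pos: [464.9, -198.3, 76.7]
tool_rot: [[-0.458, 0.889, -0.0], [0.889, 0.458, -0.0], [-0.0, -0.0, -1.0]]
wrist_force: [-7.2, -1.5, 8.7]
```

```bash
python3 -m jog '[[[0,0,-0.08,0,0,0,0],[0,0,0,0,0,0.6,0],[0,0,0.05,0,0,0,0],[0,0,0.02,0,0,0,0],[0,0,0.01,0,0,0,0]]]' | egrep 'tcp|force|t:'
```

```text
t: 13.35
tcp_pos: [464.8, -198.3, 76.5]
tool_rot: [[-0.42, 0.907, -0.0], [0.907, 0.42, -0.0], [-0.0, -0.0, -1.0]]
wrist_force: [-7.5, -2.8, 6.9]
```

```bash
python3 -m jog '[[[0,0,0.01,0,0,0,0]]]' | egrep 'tcp|force|t:'
python3 -m jog '[[[0,0,0.01,0,0,0,0]]]' | egrep 'tcp|force|t:'
```

```text
t: 13.43
tcp_pos: [464.8, -198.3, 76.4]
tool_rot: [[-0.42, 0.907, -0.0], [0.907, 0.42, -0.0], [-0.0, -0.0, -1.0]]
wrist_force: [-7.1, -2.4, 8.3]
t: 13.52
tcp_pos: [464.8, -198.3, 76.3]
tool_rot: [[-0.42, 0.907, -0.0], [0.907, 0.42, -0.0], [-0.0, -0.0, -1.0]]
wrist_force: [-6.6, -1.9, 9.0]
```

```bash
python3 -m jog '[[[0,0,0.01,0,0,0,0]]]' | egrep 'tcp|force|t:'
python3 -m jog '[[[0,0,0.01,0,0,0,0]]]' | egrep 'tcp|force|t:'
python3 -c "
from h import *
p=crop('side',310,180,360,240,10,'pics/s6.png')"
```

```text
t: 13.6
tcp_pos: [464.9, -198.3, 76.1]
tool_rot: [[-0.42, 0.907, -0.0], [0.907, 0.42, -0.0], [-0.0, -0.0, -1.0]]
wrist_force: [-8.1, -2.8, 9.4]
t: 13.68
tcp_pos: [464.8, -198.3, 76.0]
tool_rot: [[-0.42, 0.907, -0.0], [0.907, 0.42, -0.0], [-0.0, -0.0, -1.0]]
wrist_force: [-8.2, -2.8, 11.0]
```

View pics/s6.png

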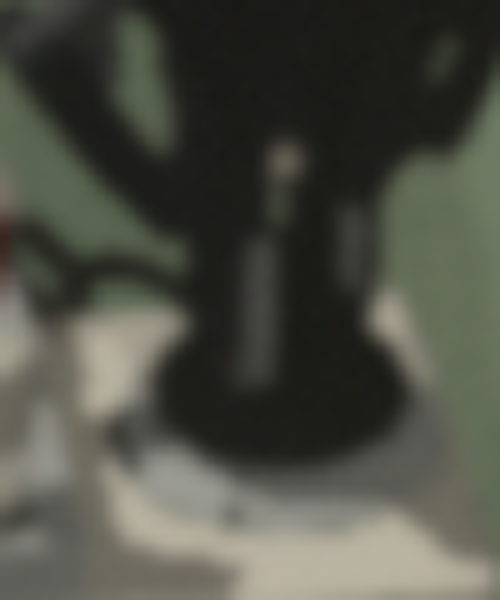

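```bash
python3 -m jog '[[[0,0,-0.1,0,0,0,0],[0,0,0,0,0,0,0]]]' 50 | egrep 'tcp|force|t:'
python3 -m jog '[[[0,0,0,0,0,0.6,0],[0,0,0.05,0,0,0,0],[0,0,0.01,0,0,0,0]]]' | egrep 'tcp|force|t:'
python3 -m jog '[[[0,0,0.01,0,0,0,0]]]' | egrep 'tcp|force|t:'
```

```text
t: 13.9
tcp_pos: [464.8, -198.3, 77.5]
tool_rot: [[-0.42, 0.907, -0.0], [0.907, 0.42, -0.0], [0.0, -0.0, -1.0]]
wrist_force: [-4.4, -4.2, 2.6]
t: 14.15
tcp_pos: [464.8, -198.3, 76.2]
tool_rot: [[-0.382, 0.924, -0.0], [0.924, 0.382, -0.0], [-0.0, -0.0, -1.0]]
wrist_force: [-4.5, -4.7, 2.6]
t: 14.23
tcp_pos: [464.8, -198.3, 76.1]
tool_rot: [[-0.382, 0.924, -0.0], [0.924, 0.382, -0.0], [-0.0, -0.0, -1.0]]
wrist_force: [-4.9, -4.8, 3.3]
```

```bash
python3 -m jog '[[[0,0,0.01,0,0,0,0]]]' | egrep 'tcp|force|t:'
python3 -m jog '[[[0,0,0.01,0,0,0,0]]]' | egrep 'tcp|force|t:'
python3 -m jog '[[[0,0,0.01,0,0,0,0]]]' | egrep 'tcp|force|t:'
```

```text
t: 14.32
tcp_pos: [464.8, -198.3, 75.9]
tool_rot: [[-0.382, 0.924, -0.0], [0.924, 0.382, -0.0], [-0.0, -0.0, -1.0]]
wrist_force: [-4.9, -4.0, 3.7]
t: 14.4
tcp_pos: [464.8, -198.3, 75.7]
tool_rot: [[-0.382, 0.924, -0.0], [0.924, 0.382, -0.0], [-0.0, -0.0, -1.0]]
wrist_force: [-4.3, -4.1, 2.5]
t: 14.48
tcp_pos: [464.8, -198.3, 75.5]
tool_rot: [[-0.382, 0.924, -0.0], [0.924, 0.382, -0.0], [-0.0, -0.0, -1.0]]
wrist_force: [-4.8, -4.6, 4.1]
```

```bash
python3 -m jog '[[[0,0,0.02,0,0,0,0]]]' | egrep 'tcp|force|t:'
python3 -m jog '[[[0,0,0.02,0,0,0,0]]]' | egrep 'tcp|force|t:'
python3 -m jog '[[[0,0,0.02,0,0,0,0]]]' | egrep 'tcp|force|t:'
python3 -c "
from h import *
st()"
```

```text
t: 14.57
tcp_pos: [464.8, -198.3, 75.1]
tool_rot: [[-0.382, 0.924, -0.0], [0.924, 0.382, -0.0], [0.0, -0.0, -1.0]]
wrist_force: [-5.1, -4.2, 2.6]
t: 14.65
tcp_pos: [464.8, -198.3, 74.7]
tool_rot: [[-0.382, 0.924, -0.0], [0.924, 0.382, -0.0], [0.0, -0.0, -1.0]]
wrist_force: [-5.3, -3.2, 3.7]
t: 14.73
tcp_pos: [464.8, -198.3, 74.3]
tool_rot: [[-0.382, 0.924, -0.0], [0.924, 0.382, -0.0], [-0.0, -0.0, -1.0]]
wrist_force: [-5.1, -3.1, 3.0]
t 14.73 tcp [ 464.8 -198.3   74.3] F [-5.1 -3.1  3. ] T [-0.8   0.9  -0.06] gap 13.2
R [[-0.3818, 0.9243, -0.0004], [0.9243, 0.3818, -0.0002], [-0.0, -0.0005, -1.0]] j [-0.476  0.396  1.795 -0.     0.951 -0.867]
```

```bash
python3 -m jog '[[[0,0,0.04,0,0,0,0],[0,0,0.04,0,0,0,0],[0,0,0.04,0,0,0,0]]]' | egrep 'tcp|force|t:'
python3 -m jog '[[[0,0,0.04,0,0,0,0],[0,0,0.04,0,0,0,0]]]' | egrep 'tcp|force|t:'
python3 -m jog '[[[0,0,0.03,0,0,0,0]]]' | egrep 'tcp|force|t:'
python3 -m jog '[[[0,0,0.03,0,0,0,0]]]' | egrep 'tcp|force|t:'
```

```text
t: 14.98
tcp_pos: [464.8, -198.3, 71.9]
tool_rot: [[-0.382, 0.924, -0.0], [0.924, 0.382, -0.0], [-0.0, -0.0, -1.0]]
wrist_force: [-5.5, -4.0, 4.0]
t: 15.15
tcp_pos: [464.8, -198.3, 70.4]
tool_rot: [[-0.382, 0.924, -0.0], [0.924, 0.382, -0.0], [0.0, -0.0, -1.0]]
wrist_force: [-5.9, -4.0, 4.6]
t: 15.23
tcp_pos: [464.8, -198.3, 69.7]
tool_rot: [[-0.382, 0.924, -0.0], [0.924, 0.382, -0.0], [-0.0, -0.0, -1.0]]
wrist_force: [-5.1, -3.7, 4.8]
t: 15.32
tcp_pos: [464.8, -198.3, 69.2]
tool_rot: [[-0.382, 0.924, -0.0], [0.924, 0.382, -0.0], [-0.0, -0.0, -1.0]]
wrist_force: [-6.0, -4.1, 5.5]
```

```bash
python3 -m jog '[[[0,0,0.02,0,0,0,0]]]' | egrep 'tcp|force|t:'
python3 -m jog '[[[0,0,0.02,0,0,0,0]]]' | egrep 'tcp|force|t:'
python3 -m jog '[[[0,0,0.02,0,0,0,0]]]' | egrep 'tcp|force|t:'
python3 -m jog '[[[0,0,0.01,0,0,0,0]]]' | egrep 'tcp|force|t:'
```

```text
t: 15.4
tcp_pos: [464.8, -198.4, 68.8]
tool_rot: [[-0.382, 0.924, -0.0], [0.924, 0.382, -0.0], [-0.0, -0.0, -1.0]]
wrist_force: [-6.6, -4.0, 9.9]
t: 15.48
tcp_pos: [464.9, -198.4, 68.7]
tool_rot: [[-0.382, 0.924, -0.0], [0.924, 0.382, -0.0], [-0.0, -0.0, -1.0]]
wrist_force: [-9.1, -2.2, 14.8]
t: 15.57
tcp_pos: [464.9, -198.4, 68.7]
tool_rot: [[-0.382, 0.924, -0.0], [0.924, 0.382, -0.0], [-0.0, -0.0, -1.0]]
wrist_force: [-11.0, -1.9, 19.0]
t: 15.65
tcp_pos: [464.9, -198.4, 68.7]
tool_rot: [[-0.382, 0.924, -0.0], [0.924, 0.382, -0.0], [-0.0, -0.0, -1.0]]
wrist_force: [-11.7, -1.2, 19.1]
```

```bash
python3 -m jog '[[[0,0,-0.03,0,0,0,0],[0,0,0,0,0,0,0.1],[0,0,0,0,0,0,0.3],[0,0,0,0,0,0,0.35],[0,0,0,0,0,0,0.35]]]' 20
python3 -c "
from h import *
st();p=crop('side',280,150,370,255,6,'pics/s7.png')"
```

```text
t: 16.07
tcp_pos: [465.1, -197.9, 68.2]
tool_rot: [[-0.381, 0.925, 0.0], [0.925, 0.381, 0.0], [0.0, 0.0, -1.0]]
wrist_force: [1.0, -0.3, -0.5]
finger_gap: 29.7
t 16.07 tcp [ 465.1 -197.9   68.2] F [ 1.  -0.3 -0.5] T [-0.01 -0.02 -0.03] gap 29.7
R [[-0.381, 0.9246, 0.0003], [0.9246, 0.381, 0.0003], [0.0002, 0.0004, -1.0]] j [-4.750e-01  4.060e-01  1.798e+00  1.000e-03  9.370e-01 -8.660e-01]
```

View pics/s7.png

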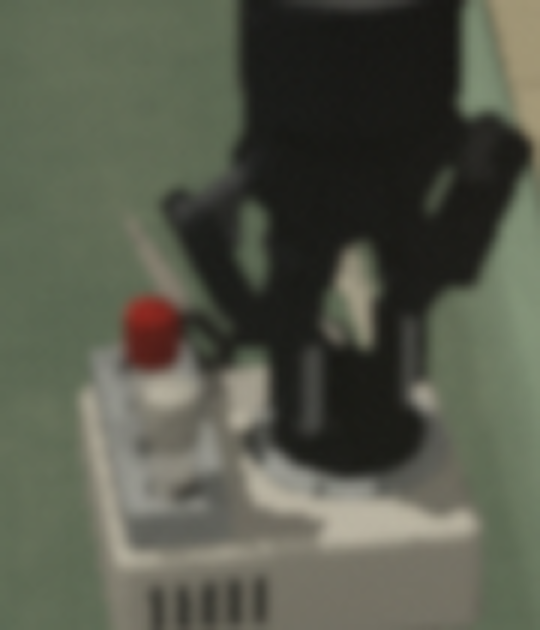

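Released, with the fingers clear on both sides of the bar. Next I'll go straight up, back off, and look.

```bash
python3 -m jog '[[[0,0,-0.5,0,0,0,0.35],[0,0,-1,0,0,0,0.35],[0,0,-1,0,0,0,0.35],[0,0,-1,0,0,0,0.35],[0,0,-1,0,0,0,0.35]]]' | egrep 'tcp|force|t:'
python3 -m jog '[[[0,0,-1,0,0,0,0.35],[0,0,-1,0,0,0,0.35],[0,0,-1,0,0,0,0.35],[-0.8,-1,0,0,0,0,0.35],[-0.8,-1,0,0,0,0,0.35]]]' | egrep 'tcp|force|t:'
```

```text
t: 16.53
tcp_pos: [465.0, -198.0, 160.0]
tool_rot: [[-0.381, 0.925, 0.0], [0.925, 0.381, -0.0], [-0.0, 0.0, -1.0]]
wrist_force: [-0.6, 0.6, 0.3]
t: 16.95
tcp_pos: [440.5, -243.0, 220.3]
tool_rot: [[-0.383, 0.924, 0.003], [0.924, 0.383, -0.001], [-0.002, 0.002, -1.0]]
wrist_force: [0.1, -0.0, -0.3]
```

```bash
python3 -m jog '[[[-1,-0.6,0,0,0,0,0.35],[-1,-0.6,0,0,0,0,0.35],[-1,-0.6,0,0,0,0,0.35],[-1,-0.6,0,0,0,0,0.35],[-1,-0.6,0,0,0,0,0.35]]]' | egrep 'tcp|force|t:'
python3 -m jog '[[[-1,-0.6,0,0,0,0,0.35],[-1,-0.6,0,0,0,0,0.35],[-1,-0.6,0,0,0,0,0.35],[-1,-0.6,0,0,0,0,0.35],[0,0,0,0,0,0,0.35]]]' | egrep 'tcp|force|t:'
python3 - <<'E'
from h import *
p,_=grab_frame("top");q,_=grab_frame("side");cv2.imwrite("pics/top9.png",p[:,:,::-1]);cv2.imwrite("pics/side9.png",q[:,:,::-1])
a=cv2.resize(p[210:285,330:400,::-1],None,fx=5,fy=5,interpolation=cv2.INTER_CUBIC)
b=cv2.resize(q[170:245,280:370,::-1],None,fx=5,fy=5,interpolation=cv2.INTER_CUBIC)
cv2.imwrite("pics/f1.png",cv2.hconcat([a,b]))
d=cv2.absdiff(p[:,:,::-1],cv2.imread("pics/top0.png"));print("changed beyond warmer (table):",[(x,int((d[y0:y1,x0:x1].max(2)>50).sum())) for x,(y0,y1,x0,x1) in dict(left=(180,295,165,335),scis=(215,260,400,470),timer=(170,210,410,455),marker=(258,280,412,495)).items()])
E
```

```text
t: 17.37
tcp_pos: [422.4, -359.3, 219.1]
tool_rot: [[-0.381, 0.925, 0.001], [0.925, 0.381, -0.0], [-0.0, 0.0, -1.0]]
wrist_force: [-0.6, -0.4, 0.1]
t: 17.78
tcp_pos: [407.6, -453.4, 218.6]
tool_rot: [[-0.378, 0.926, 0.0], [0.926, 0.378, -0.001], [-0.001, -0.0, -1.0]]
wrist_force: [-0.2, 1.1, 0.3]
changed beyond warmer (table): [('left', 0), ('scis', 0), ('timer', 0), ('marker', 0)]
```

View pics/f1.png

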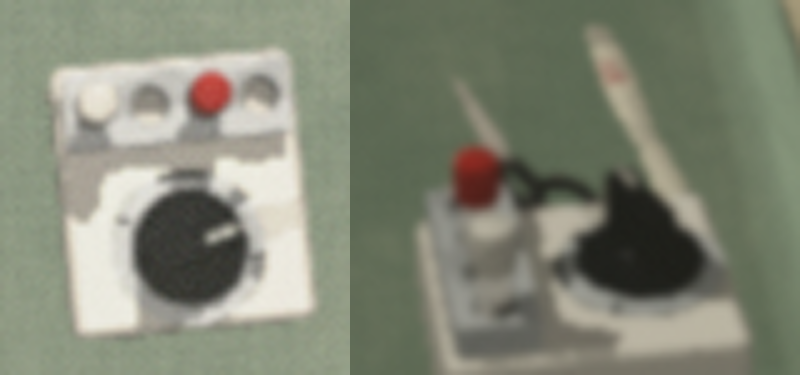

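View pics/top9.png

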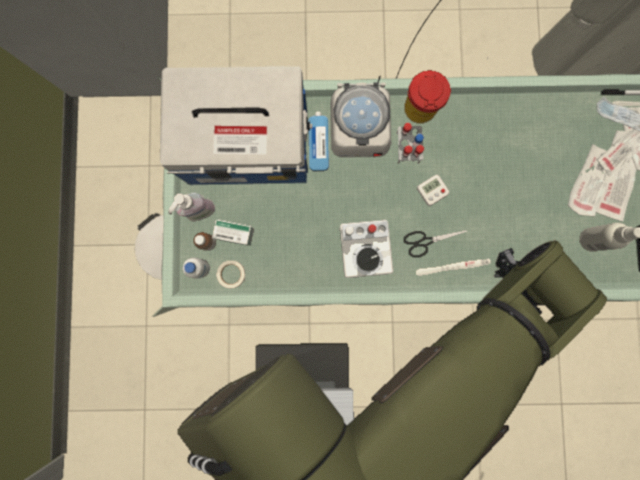

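In the top view the pointer sits clockwise of the double tick. In the side view the skirt is back at its starting height, with its lower edge at about row 229 in both pictures. The areas checked round the bystanders haven't changed.

```bash
python3 -c "
from plant import *
print(job_done())"
```

```text
the job is handed in; nothing more can be done
None
```

I set the dial to the double-tick notch and handed the job in at about 18 s.

**What I did:** I pulled the knob up about 11 mm and turned it clockwise freely to just past the double tick. I then probed lightly in steps of about 0.04 rad. Each probe reached 7–11 N at the wrist, against about 3 N for plain sliding. The knob dropped in at about 1.25 rad, roughly 0.4 rad past the mark. I pushed it down to its stop, reaching 19 N at the wrist, then let go and backed away.

**Last checks:**
- **Fully home:** the tool stopped at 68.7 mm, the same height as when I first gripped the parked knob. The side view shows the skirt at its starting height.
- **Setting:** the top view shows the pointer between the double tick and the three ticks.
- **Other things on the table:** no pixels changed in the picture areas I compared, round the scissors, timer, carton, bottles and plaster roll.
- **Contact:** the wrist force read near zero and the gripper was well clear.

**Unclear during the work:** on the probe just before the drop (about 1.21 rad), the knob sank about 1 mm at 7–11 N. I first took that for the pads slipping. Since the tool ended at the original home height, the tooth was more likely on the notch's edge. That stayed below the 20 N limit. I did not test the lock by turning it.

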